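Lid the tablet dispenser and hold its key at half press

TASK

The white tablet dispenser stands open: take its loose white lid by the blue knob, set it (do not drop it) on the dispenser's round hopper so that it sits level and fully home, and let go of it. Then press the green-topped key half way down, until its black lower half has just sunk into the housing but never down to its stop, and keep the fingers pressing it there: the program finishes while still holding the key at half press. Leave the ice roller, vial, bandage tin and coaster where they are.

Things in the scene. Friction and masses are not known exactly. Their poses are not given: they have to be found in the camera images.
- dispenser: White tablet dispenser, fixed. Origin on the ledge, mid-length; z up. Base 20 mm high, x -50 to +70 mm, y -100 to +100 mm. Open round hopper on the +y end (axis x 0, y +50 mm); square key housing, 56 mm wide, top 60 mm above the ledge, on the -y end (centre x 0, y -65 mm). A green gate at the hopper's foot (+x side) rises by 0.9 of the key's travel.
- hopper_rim (a point): Centre of the hopper's open mouth, at the height of its rim, 90 mm above the ledge. Outer diameter 90 mm, wall 4 mm, so the mouth is 82 mm wide; axes as the dispenser's.
- lid_knob (a point): Loose white lid, 60 to 130 g, level on the ledge at the start. Point: centre of its upright blue knob (24 mm diameter, 24 mm high); z along the knob, up. Below it a flange, 96 mm diameter, 8 mm thick, underside 20 mm below the point; under that a plug, 72 mm diameter, to 30 mm below the point, enters the hopper with 5 mm play all round. Seated, the point is 20 mm above point hopper_rim.
- push_key (a joint): Downward travel of the dispenser's spring-loaded key in m: 0 = up, 0.012 = half way, 0.024 = at its stop. The spring pushes back with about 2 N at the start, 5.5 N half way and 9 N at the stop, and lifts the key when let go.
- key_top (a point): Centre of the flat top face of the round push key (44 mm diameter), which moves with the key. At rest it stands 28 mm above its housing (88 mm above the ledge): the upper 16 mm green, the 12 mm below black.
- roller_mid (a point): Bystander: pink ice roller lying on the ledge, about 165 mm long along its x axis (head, 44 mm diameter and 70 mm wide, towards +x). The point is near mid-length, 22 mm above the ledge.
- vial_mid (a point): Bystander: frosted glass vial with black cap, upright, 34 mm diameter, 70 mm high; the point is half-way up.
- tin_mid (a point): Bystander: silver aluminium bandage tin, 62 x 92 x 26 mm (its x, y, z), lying flat; the point is its centre.
- coaster_mid (a point): Bystander: round bamboo coaster, 94 mm diameter, 8 mm thick, flat on the ledge; the point is its centre.
There are look-alikes about, which are no part of the job. Leave any orange or purple look-alike of the part that bears lid_knob alone.

How it is judged:
By the outcome, as a careful person would: the job done as asked, in the order asked, and still so for the second after the job is handed in, while the arm keeps its last pose, push and grip.
It also fails if it takes over 51 s, if anything falls off the work surface, if the arm or the gripper's body presses on something with over 40 N, if the wrist force passes 120 N, or if a joint passes its speed limit or range.

ROBOT

A 6-joint arm with a two-finger parallel gripper is mounted at the origin on the work surface. World frame = base frame: x ahead of the robot, y to its left, z up, the work surface at z = 0. Lengths are in m, angles in degrees, forces in N, time in s.
With the tool pointing down it reaches from about 0.25 to 0.725 m from the base axis. Payload 9.7 kg.
Tool frame: the origin (TCP) lies at the very end of the fingers, on their centre line; the grasp point (between the pads) lies 19 mm behind it; z points along the fingers, y is the direction in which the jaws open and shut (so a half turn about z gives the same grasp; the last joint's range is limited). The gripper opens to 85 mm and grips with 20 to 120 N. Pads are 22 mm wide; open, the fingers measure 114 mm over their backs; the gripper's body (76 mm by 85 mm) begins 54 mm behind the grasp point. The pads swing forward as they close: fully open they stand 13 mm farther back than shut.
Start: joints at [0, 4.979, 10.078, 95.1, 0, 90], TCP at [0.55, -0, 0.231] pointing down, gripper open.
Joint ranges: [-179.16, 179.16], [-48.56, 103.87], [-65.8, 70.77], [-126.05, 130.52], [-82.76, 87.17], [-180, 180]. Speed limits (degrees/s): [127.2, 127.2, 147.25, 180, 180, 180].

INTERFACE

Orientations are given as [roll, pitch, yaw] about the fixed x, y, z axes, in that order (R = Rz(yaw) Ry(pitch) Rx(roll)).
In Python, from workcell import bot gives the robot as it stands.
- The arm moves only by the shell command python3 -m pendant 'ROWS' [FORCE]. ROWS is JSON, a list that holds one entry, the list of rows, each a list of 7 numbers: the shift along the tool's x, y, z in cm, then the turn, a rotation vector about the tool's x, y, z in rad, then the opening in per cent of the stroke, from 0 (shut) to 100 (fully open). In form: [[[dx, dy, dz, ax, ay, az, gripper], ...]]. A call has 1 to 5 rows; each row shifts and turns the pose as measured when the row begins, along the tool's axes as they then stand; what a row does not reach is not made up. A row lasts 1/12 s, in which the tool goes at most 41.7 mm and 7.16 degrees, less where a joint would pass 70% of its speed; a pose out of reach is approached as far as the arm can. A call with a gripper value outside its range is refused whole. The fingers move at their own pace and stop on an object; FORCE is the grip in N (left out, the last holds). Time passes only in rows, so rows that do not move let the fingers close. It gives the time, the measured TCP pose, the force and the opening at its end, in the units of the state.
- bot.get_obs(): the state, without advancing time (a new reading comes with each control period).
- bot.camera(name): name is "scene" or "side" or "wrist"; returns the picture (384x512x3 uint8, red, green, blue); there is no depth.
- bot.get_calibration(name): a dict with "intrinsics" (3x3 intrinsics, pixels), "D" ([k1, k2, p1, p2, k3] as OpenCV has them; the pictures are not rectified), "pose" (4x4, takes a point from camera to world coordinates); the wrist camera has in their place "T_tool_cam" (4x4, takes a point from camera to tool coordinates, whose origin is the TCP and whose axes are the flange's). Camera axes: x right, y down, z forward; pixel columns grow to the right and rows downward; lengths in m; the calibration is good to about 2 mm. A picture is of the moment at which its call begins: read the wrist's pose just before it. get_calibration takes no time and is no camera call.
- bot.job_done(): hands the job in, once; it reports no verdict.
Trained networks look in the newest picture that a camera, given by its name, has taken for a name from the list of things; names that differ only in an ending like _2 or _b are one class to them, and where a whole thing is asked for, a point or a joint stands for the part that bears it (a point fixed in the world has none). Each returns a list of dicts, best first, with "confidence" (0 to 1); they miss things now and then, are a little off and sometimes report something else, mostly with a low value. They report only what shows in the picture. A call takes as long as a camera call. They do not tell look-alikes from the thing itself.
- bot.masks_of(camera, thing): "pixels" (384x512 bool, what is visible of it) and "extent" ([left, top, right, bottom] in pixels, round what is visible of it).
- bot.mark_of(camera, thing): "uv" ([column, row] in pixels: a listed point, or the origin of a listed thing).
The state is a dict: "time": time; "q": joint angles; "qd": joint speeds; "joint_efforts": joint torques, N m; "ee_pos": TCP position; "tcp_rot": TCP orientation; "wrist_force": force on the tool from outside, world axes, zero at the start; "torque": the same for the moment, N m; "opening": finger opening in m.
Only numpy, scipy, OpenCV 4.12 (cv2) and the standard library are available. Lean on these libraries where they do the work, as an engineer would, in place of code of your own. Each camera call takes 0.05 s, during which the arm holds its last target. There are 200 camera calls.

## Working session

There is one attempt and no reset: what is moved stays moved. The work goes in short steps, Python scripts to look and compute and a shell command to move; the robot and the scene stay as the last step left them, time stands still between calls to the robot, and variables do not carry over. Pictures are saved under pics/ and viewed, about 8 in all and at most 12, crops included, and the job is handed in when it is done.

```bash
mkdir -p pics; ls; cat > h.py <<'E'
import numpy as np, cv2
from workcell import bot
from scipy.spatial.transform import Rotation as R
def save(n,f):
    im=bot.camera(n); cv2.imwrite('pics/'+f,im[:,:,::-1]); return im
def campose(n):
    c=bot.get_calibration(n)
    if n!='wrist': return c,np.array(c['pose'])
    o=bot.get_obs(); T=np.eye(4); T[:3,:3]=R.from_euler('xyz',np.ravel(o['tcp_rot']),degrees=True).as_matrix() ; T[:3,3]=o['ee_pos']
    return c,T@np.array(c['T_tool_cam'])
def ray(n,uv):
    c,T=campose(n)
    p=cv2.undistortPoints(np.array([[uv]],float),np.array(c['intrinsics']),np.array(c['D'])).ravel()
    d=T[:3,:3]@np.array([p[0],p[1],1]); return T[:3,3],d/np.linalg.norm(d)
def atz(n,uv,z):
    o,d=ray(n,uv); return o+d*(z-o[2])/d[2]
def tri(rs):
    A=sum(np.eye(3)-np.outer(d,d) for o,d in rs); b=sum((np.eye(3)-np.outer(d,d))@o for o,d in rs)
    p=np.linalg.solve(A,b); return p,[np.linalg.norm(np.cross(p-o,d)) for o,d in rs]
def proj(n,P):
    c,T=campose(n); Ti=np.linalg.inv(T); r,_=cv2.Rodrigues(Ti[:3,:3])
    return cv2.projectPoints(np.array(P,float).reshape(-1,3),r,Ti[:3,3],np.array(c['intrinsics']),np.array(c['D']))[0].reshape(-1,2)
E
python3 - <<'E'
from h import *
np.set_printoptions(precision=4,suppress=True)
print(bot.get_obs())
ims=[save(n,n+'0.png') for n in('scene','side','wrist')]
for n in('scene','side','wrist'):
    for t in('dispenser','hopper_rim','lid_knob','key_top','roller_mid','vial_mid','tin_mid','coaster_mid'):
        print(n,t,[(np.round(m['uv'],1).tolist(),round(m['confidence'],2)) for m in bot.mark_of(n,t)])
E
```

```text
pics
{'time': 0.0, 'q': array([-0.0003,  5.012 , 10.032 , 95.0988,  0.0008, 90.0002]), 'qd': array([-0.0348,  0.0192,  0.0123, -0.0433, -0.034 ,  0.0213]), 'joint_efforts': array([  0.0008, -52.0392,  46.4803,   0.0164,   0.    ,  -0.0001]), 'ee_pos': array([0.5498, 0.    , 0.2306]), 'tcp_rot': array([-179.9212,   -0.0008,   89.9995]), 'wrist_force': array([-0.2335, -0.6084,  0.1531]), 'torque': array([ 0.0034,  0.0393, -0.0326]), 'opening': 0.08550909525104786}
scene dispenser [([278.0, 196.8], 0.63), ([345.1, 264.5], 0.29)]
scene hopper_rim [([299.8, 173.2], 0.66)]
scene lid_knob [([180.8, 187.4], 0.98), ([168.0, 149.7], 0.79), ([124.9, 195.5], 0.76), ([212.6, 149.3], 0.6)]
scene key_top [([251.8, 168.2], 0.58)]
scene roller_mid [([402.1, 181.9], 0.75)]
scene vial_mid [([345.3, 266.7], 0.92), ([255.9, 170.0], 0.24)]
scene tin_mid [([258.9, 272.6], 0.67)]
scene coaster_mid [([179.7, 262.3], 0.82)]
side dispenser [([284.5, 218.8], 0.9), ([228.7, 171.2], 0.3)]
side hopper_rim [([275.8, 204.6], 0.75)]
side lid_knob [([297.5, 166.5], 0.95), ([344.4, 182.3], 0.8), ([340.7, 156.2], 0.67), ([291.1, 143.8], 0.66)]
side key_top [([294.3, 183.6], 0.48)]
side roller_mid [([266.3, 313.6], 0.84)]
side vial_mid [([181.0, 231.6], 0.54)]
side tin_mid [([206.1, 195.8], 0.88)]
side coaster_mid [([229.1, 170.4], 0.81), ([207.1, 193.9], 0.58)]
wrist dispenser [([188.3, 216.2], 0.74), ([204.1, 127.6], 0.59)]
wrist hopper_rim [([194.4, 78.5], 0.69), ([436.8, 168.8], 0.66)]
wrist lid_knob [([217.8, 338.5], 0.65), ([82.8, 299.4], 0.61), ([433.6, 170.1], 0.37)]
wrist key_top [([189.1, 213.0], 0.79)]
wrist roller_mid []
wrist vial_mid []
wrist tin_mid [([435.5, 169.3], 0.65)]
wrist coaster_mid []
```

```bash
python3 -c "
import cv2,numpy as np
a=[cv2.imread('pics/%s0.png'%n) for n in('scene','side')]
cv2.imwrite('pics/m0.png',cv2.resize(np.hstack(a),(800,300),interpolation=cv2.INTER_AREA))"
```

```text
(no output)
```

View pics/scene0.png

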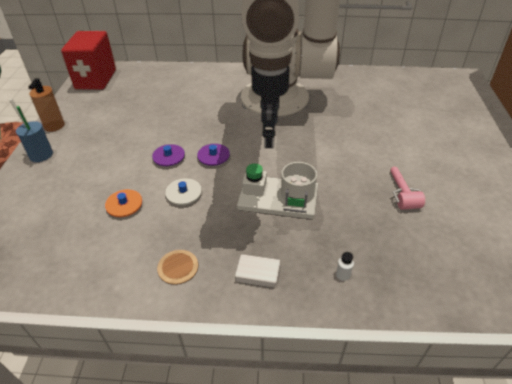

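View pics/side0.png

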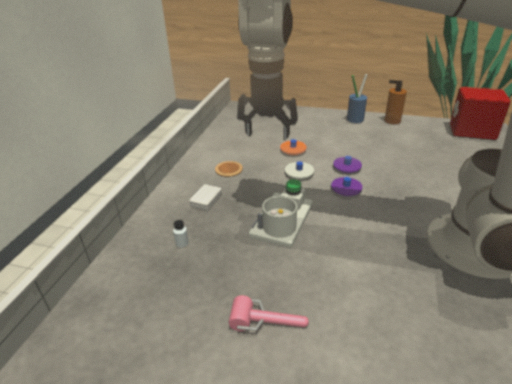

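The scene shows the white lid at (182,190), between two purple lids (168,155 and 213,154) and an orange one (123,202). The hopper is at (299,178) and the key at (255,172). In the side view the white lid is at (299,169).

```bash
python3 - <<'E'
from h import *
np.set_printoptions(precision=4,suppress=True)
P={'knob':((180.8,187.4),(297.5,166.5),None),'rim':((299.8,173.2),(275.8,204.6),(194.4,78.5)),'key':((251.8,168.2),(294.3,183.6),(189.1,213)),'disp':((278,196.8),(284.5,218.8),None)}
for k,v in P.items():
    r=[ray(n,u) for n,u in zip(('scene','side','wrist'),v) if u]
    p,e=tri(r); print(k,p,np.array(e),[p_.round(1).tolist() for p_ in [proj(n,p)[0] for n in('scene','side','wrist')]])
print('tool->cam',bot.get_calibration('wrist')['T_tool_cam'])
save('wrist','w1.png')
E
```

```text
knob [ 0.5069 -0.2313  0.0275] [0.0022 0.0022] [[181.2, 188.1], [297.9, 166.0], [222.0, 337.6]]
rim [0.5059 0.0772 0.0937] [0.0017 0.0036 0.0049] [[299.7, 172.5], [277.2, 204.8], [200.5, 77.5]]
key [ 0.4857 -0.0432  0.0838] [0.0019 0.0014 0.0029] [[252.3, 168.8], [293.8, 183.5], [186.5, 214.8]]
disp [0.4998 0.0228 0.0031] [0.0036 0.0036] [[277.2, 195.7], [283.6, 219.7], [210.4, 130.1]]
tool->cam [[ 0.0003 -0.956  -0.2934  0.0755]
 [ 1.      0.0002  0.0005  0.    ]
 [-0.0004 -0.2934  0.956  -0.1416]
 [ 0.      0.      0.      1.    ]]
```

View pics/wrist0.png

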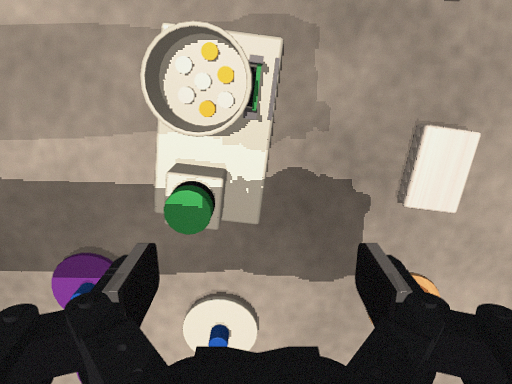

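The wrist view shows the hopper at (197,79), the key at (189,208), the white lid with its knob at (219,335), and the neighbouring lids clear of it. I'll shift the wrist for a second, steeper look at the hopper and key.

```bash
python3 -m pendant '[[[3,-2,0,0,0,0,100],[3,-2,0,0,0,0,100],[0,0,0,0,0,0,100],[0,0,0,0,0,0,100]]]'
python3 - <<'E'
from h import *
np.set_printoptions(precision=4,suppress=True)
save('wrist','w2.png')
for t in('hopper_rim','key_top','lid_knob'):
    print(t,[(np.round(m['uv'],1).tolist(),round(m['confidence'],2)) for m in bot.mark_of('wrist',t)])
for t,z in(('hopper_rim',.09),('key_top',.088)):
    m=bot.mark_of('wrist',t)
    if m: print(t,atz('wrist',m[0]['uv'],z))
E
```

```text
time: 1.73
ee_pos: [0.509, 0.0612, 0.2304]
tcp_rot: [-180.0, 0.0, 89.9]
wrist_force: [0.4, 0.4, 0.5]
opening: 0.0855
hopper_rim [([249.7, 152.9], 0.56)]
key_top [([234.0, 274.6], 0.59)]
lid_knob []
hopper_rim [0.5039 0.0759 0.09  ]
key_top [ 0.4875 -0.0426  0.088 ]
```

View pics/w2.png

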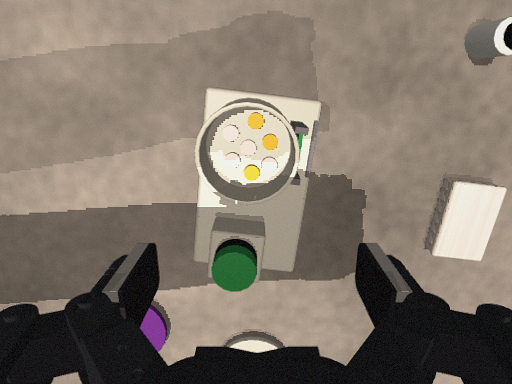

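```bash
cat > fit.py <<'E'
from h import *
from scipy.optimize import least_squares
np.set_printoptions(precision=4,suppress=True)
# clicked base corners at z=.02 in w2.png, + network marks
corn={(-.05,.1):(207,88),(.07,.1):(320,101),(.07,-.1):(292,271)}
for k,u in corn.items(): print(k,atz('wrist',u,.02))
pts=[(x,y,.02) for x,y in corn]+[(0,.05,.09)]; uv=np.array(list(corn.values())+[(248.5,152.5)],float)
def W(p,q):
    c,s=np.cos(p[2]),np.sin(p[2]); q=np.array(q); return np.c_[p[0]+c*q[:,0]-s*q[:,1],p[1]+s*q[:,0]+c*q[:,1],q[:,2]]
r=least_squares(lambda p:(proj('wrist',W(p,pts))-uv).ravel(),[.5,.025,-.15]); p=r.x
print(p,np.degrees(p[2]),r.fun.reshape(-1,2)); print('rim',W(p,[(0,.05,.09)]),'key',W(p,[(0,-.065,.088)]))
im=cv2.imread('pics/w2.png'); im=cv2.resize(im,None,fx=4,fy=4)
t=np.linspace(0,2*np.pi,60)
def dr(q,col,cl=True):
    a=((proj('wrist',W(p,q))+.5)*4).astype(int); cv2.polylines(im,[a.reshape(-1,1,2)],cl,col,1)
for rr in(.045,.041): dr([(rr*np.cos(a),.05+rr*np.sin(a),.09) for a in t],(0,0,255))
for z in(.088,.072): dr([(.022*np.cos(a),-.065+.022*np.sin(a),z) for a in t],(255,0,255))
dr([(-.028,-.093,.06),(.028,-.093,.06),(.028,-.037,.06),(-.028,-.037,.06)],(255,0,0))
dr([(-.05,-.1,.02),(.07,-.1,.02),(.07,.1,.02),(-.05,.1,.02)],(0,255,255))
cv2.imwrite('pics/o2.png',im[320:1200,720:1340][:, :][:880:1])
cv2.imwrite('pics/o2.png',cv2.resize(im[320:1200,720:1340],(423,600),interpolation=cv2.INTER_AREA))
E
python3 fit.py
```

```text
(-0.05, 0.1) [0.4603 0.1275 0.02  ]
(0.07, 0.1) [0.5738 0.1143 0.02  ]
(0.07, -0.1) [ 0.5505 -0.0807  0.02  ]
[ 0.4951  0.0247 -0.1269] -7.269441156782874 [[-2.2448 -2.8489]
 [ 3.3631 -0.8073]
 [ 1.0752  1.9848]
 [-1.6819  2.2636]]
rim [[0.5014 0.0743 0.09  ]] key [[ 0.4869 -0.0398  0.088 ]]
```

View pics/o2.png

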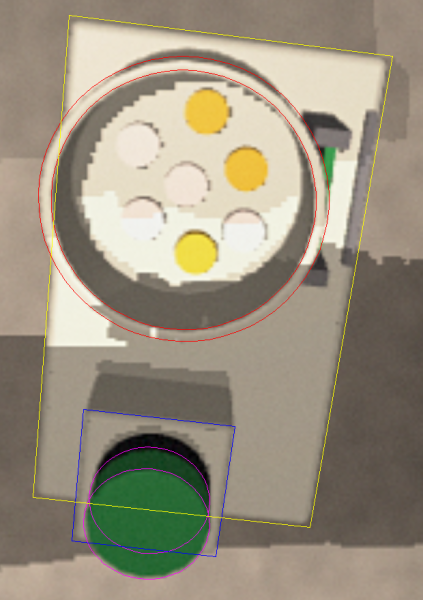

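The overlay fits: the rim matches to about 1 mm, and the key and base are within 1–2 px. Next I go over the lid, look once, then grasp.

```bash
python3 -m pendant '[[[-3.2,0,0,0,0,0,100],[-3.2,0,0,0,0,0,100],[-3.2,0,0,0,0,0,100],[-3.2,0,0,0,0,0,100],[-3.2,0,0,0,0,0,100]]]' >/dev/null
python3 -m pendant '[[[-3,0,1,0,0,0,100],[-3,0,1,0,0,0,100],[-3,0,1,0,0,0,100],[-2,0,1,0,0,0,100],[0,0,0,0,0,0,100]]]'
python3 -m pendant '[[[0,0,0,0,0,0,80],[0,0,0,0,0,0,80]]]'
python3 - <<'E'
from h import *
np.set_printoptions(precision=4,suppress=True)
save('wrist','w3.png')
for m in bot.mark_of('wrist','lid_knob'): print(m, atz('wrist',m['uv'],.03), atz('wrist',m['uv'],.042))
E
```

```text
time: 2.87
ee_pos: [0.509, -0.2274, 0.1867]
tcp_rot: [-179.9, 0.0, 89.5]
wrist_force: [0.1, 0.3, -0.2]
opening: 0.0853
time: 3.03
ee_pos: [0.5083, -0.229, 0.1859]
tcp_rot: [-179.8, -0.0, 89.3]
wrist_force: [0.4, 0.3, 1.6]
opening: 0.0685
{'uv': [98.8, 242.1], 'confidence': 0.96} [ 0.3532 -0.3025  0.03  ] [ 0.3595 -0.2965  0.042 ]
{'uv': [297.8, 304.2], 'confidence': 0.75} [ 0.5494 -0.3751  0.03  ] [ 0.5479 -0.3662  0.042 ]
{'uv': [250.0, 169.7], 'confidence': 0.72} [ 0.5024 -0.2309  0.03  ] [ 0.5027 -0.2278  0.042 ]
{'uv': [67.4, 104.9], 'confidence': 0.68} [ 0.3447 -0.1711  0.03  ] [ 0.3514 -0.1703  0.042 ]
```

View pics/w3.png

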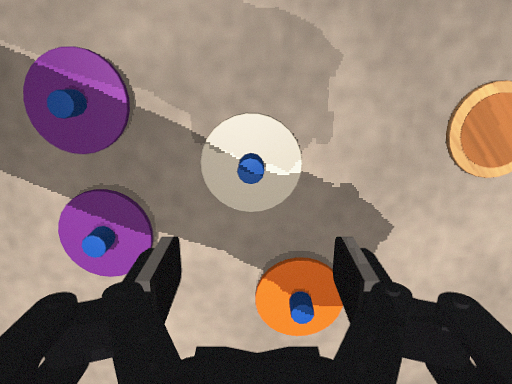

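The white lid is centred under the tool with its knob at (250,168), about (0.5025, −0.2305). Its neighbours are clear of the fingers, so I descend.

```bash
python3 -m pendant '[[[0,-0.5,3.5,0,0,0,60],[0,0,3.5,0,0,0,60],[0,0,3.5,0,0,0,60],[0,0,2.5,0,0,0,60],[0,0,0,0,0,0,60]]]'
python3 - <<'E'
from h import *
print(bot.get_obs()['ee_pos'])
E
```

```text
time: 3.55
ee_pos: [0.5077, -0.2244, 0.0582]
tcp_rot: [179.5, 0.2, 89.8]
wrist_force: [-0.0, 0.4, 0.3]
opening: 0.0513
[ 0.50769144 -0.22441927  0.05817576]
```

```bash
python3 -m pendant '[[[-0.6,-0.5,1,0,0,0,60],[0,0,1,0,0,0,60],[0,0,0,0,0,0,60]]]'

```

```text
time: 3.8
ee_pos: [0.5043, -0.2282, 0.0406]
tcp_rot: [179.4, 0.2, 90.0]
wrist_force: [-0.2, -0.2, 0.5]
opening: 0.0514
```

```bash
python3 -m pendant '[[[-0.2,-0.2,0.8,0,0,0,60],[0,0,0.8,0,0,0,60],[0,0,0,0,0,0,60]]]'

```

```text
time: 4.05
ee_pos: [0.5049, -0.2301, 0.0273]
tcp_rot: [179.1, 0.3, 90.1]
wrist_force: [-1.2, 0.5, -0.0]
opening: 0.0513
```

```bash
python3 -m pendant '[[[0,-0.2,0.5,0.016,0,0,60],[0,0,0,0,0,0,60],[0,0,0,0,0,0,0],[0,0,0,0,0,0,0],[0,0,0,0,0,0,0]]]' 40
python3 -m pendant '[[[0,0,0,0,0,0,0],[0,0,0,0,0,0,0],[0,0,0,0,0,0,0]]]'
```

```text
time: 4.47
ee_pos: [0.5039, -0.2304, 0.0234]
tcp_rot: [-180.0, 0.4, 90.1]
wrist_force: [-0.4, -0.3, -1.6]
opening: 0.0222
time: 4.72
ee_pos: [0.5039, -0.2305, 0.0236]
tcp_rot: [180.0, 0.4, 90.1]
wrist_force: [-0.5, 0.1, -1.8]
opening: 0.0222
```

```bash
python3 -m pendant '[[[0,0,-1.5,0,0.007,0,0],[0,0,-3,0,0,0,0],[0,0,-3.5,0,0,0,0],[0,0,-3.5,0,0,0,0],[0,0,-2,0,0,0,0]]]'
python3 -m pendant '[[[3,0,-0.5,0,0,0,0],[3.5,0,0,0,0,0,0],[3.5,0,0,0,0,0,0],[3.5,0,0,0,0,0,0],[3.5,0,0,0,0,0,0]]]'
python3 -m pendant '[[[3.5,0,0,0,0,0,0],[3.5,0,0,0,0,0,0],[3,0,0,0,0,0,0],[0,0,0,0,0,0,0],[0,0,0,0,0,0,0]]]'
```

```text
time: 5.13
ee_pos: [0.5001, -0.2287, 0.1564]
tcp_rot: [-179.3, -0.3, 90.1]
wrist_force: [1.4, -0.0, -0.6]
opening: 0.0223
time: 5.55
ee_pos: [0.5025, -0.0599, 0.1693]
tcp_rot: [-179.9, -0.1, 89.5]
wrist_force: [1.4, 0.2, -1.9]
opening: 0.0224
time: 5.97
ee_pos: [0.502, 0.0507, 0.17]
tcp_rot: [180.0, -0.2, 89.8]
wrist_force: [-0.2, -0.4, -1.0]
opening: 0.0221
```

```bash
python3 -m pendant '[[[2.4,0,2,0,0,0,0],[0,0,1,0,0,0,0],[0,0,0,0,0,0,0],[0,0,0,0,0,0,0]]]'
cat > chk.py <<'E'
from h import *
import sys
np.set_printoptions(precision=4,suppress=True)
k=sys.argv[1]; rs={'lid_knob':[],'hopper_rim':[]}
for n in('scene','side'):
    save(n,n+k+'.png')
    for t in rs:
        for m in bot.mark_of(n,t): 
            p=atz(n,m['uv'],.13 if t=='lid_knob' else .09); print(n,t,np.round(m['uv'],1),round(m['confidence'],2),p)
            if np.hypot(p[0]-.503,p[1]-.075)<.04: rs[t].append(ray(n,m['uv']))
for t in rs:
    if len(rs[t])>=2: print(t,tri(rs[t]))
a=[cv2.resize(cv2.imread('pics/%s%s.png'%(n,k))[y:y+110,x:x+130],None,fx=3,fy=3,interpolation=cv2.INTER_CUBIC) for n,x,y in(('scene',235,120),('side',215,140))]
cv2.imwrite('pics/c%s.png'%k,np.hstack(a)); print(bot.get_obs()['ee_pos'])
E
python3 chk.py 4
```

```text
time: 6.3
ee_pos: [0.5025, 0.0738, 0.1396]
tcp_rot: [179.9, -0.1, 89.8]
wrist_force: [0.2, -0.6, 0.0]
opening: 0.0223
scene lid_knob [125.3 197.3] 0.89 [ 0.6465 -0.319   0.13  ]
scene lid_knob [301.1 158.4] 0.86 [0.4943 0.0787 0.13  ]
scene lid_knob [170.  148.1] 0.74 [ 0.4674 -0.2532  0.13  ]
scene hopper_rim [300.2 173. ] 0.96 [0.5035 0.0787 0.09  ]
scene hopper_rim [258.1 268.1] 0.32 [ 0.796  -0.0115  0.09  ]
side lid_knob [348.  180.3] 0.85 [ 0.3392 -0.0218  0.13  ]
side lid_knob [343.9 161. ] 0.77 [ 0.3582 -0.1192  0.13  ]
side lid_knob [279.7 185.2] 0.7 [0.5077 0.0408 0.13  ]
side lid_knob [290.  141.7] 0.59 [ 0.5292 -0.2003  0.13  ]
side hopper_rim [277.1 207.3] 0.74 [0.5049 0.0827 0.09  ]
lid_knob (array([0.505 , 0.074 , 0.1462]), [np.float64(0.006691404508485555), np.float64(0.00669140450848568)])
hopper_rim (array([0.5045, 0.0796, 0.0892]), [np.float64(0.0015609450579524902), np.float64(0.001560945057952498)])
[0.5031 0.074  0.1404]
```

View pics/c4.png

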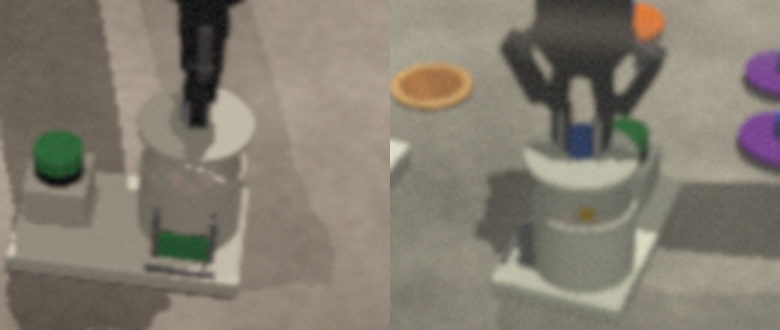

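The lid is held level above the hopper, in both views within a few mm of the axis. I overlay predicted outlines to judge the offset.

```bash
python3 - <<'E'
from h import *
t=np.linspace(0,2*np.pi,80); o=[]
C=lambda x,y,z,r:[(x+r*np.cos(a),y+r*np.sin(a),z) for a in t]
for n,x,y in(('scene',270,130),('side',240,165)):
    im=cv2.resize(cv2.imread('pics/%s4.png'%n)[y:y+85,x:x+65],None,fx=6,fy=6,interpolation=cv2.INTER_CUBIC)
    K=.1404+.0065
    for c,col in((C(.5031,.074,K-.012,.048),(0,0,255)),(C(.5025,.0752,.09,.045),(255,0,255)),(C(.5025,.0752,.02,.045),(255,0,0))):
        a=((proj(n,c)-[x,y]+.5)*6).astype(int); cv2.polylines(im,[a.reshape(-1,1,2)],True,col,1)
    o.append(im)
cv2.imwrite('pics/o4.png',np.hstack(o))
E
```

```text
(no output)
```

View pics/o4.png

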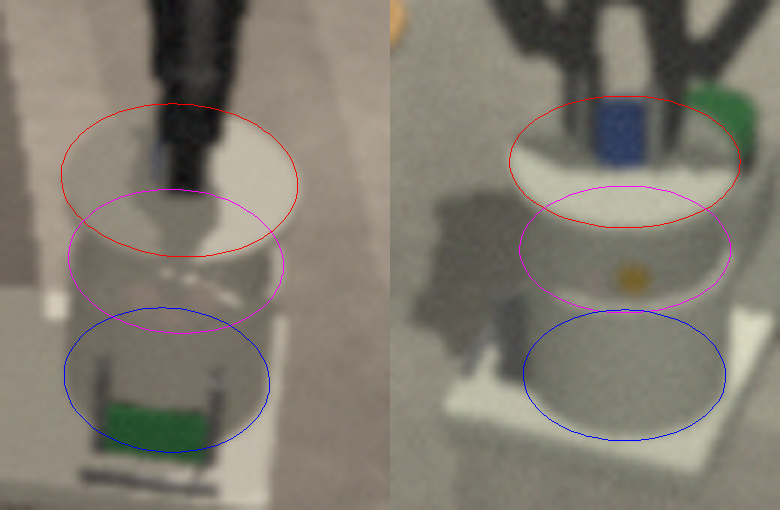

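Flange and hopper overlays both match to about 1 mm, so I lower the lid in small steps.

```bash
python3 -m pendant '[[[0.1,0,1,0,0,0,0],[0,0,1,0,0,0,0],[0,0,0,0,0,0,0]]]'
python3 -m pendant '[[[0,0,0.3,0,0,0,0],[0,0,0.3,0,0,0,0],[0,0,0.2,0,0,0,0],[0,0,0,0,0,0,0]]]'
```

```text
time: 6.85
ee_pos: [0.5038, 0.0745, 0.1196]
tcp_rot: [179.7, -0.2, 89.7]
wrist_force: [-0.6, 0.2, -0.3]
opening: 0.0227
time: 7.18
ee_pos: [0.5032, 0.0745, 0.1094]
tcp_rot: [179.8, -0.1, 89.7]
wrist_force: [-0.1, 0.3, -1.5]
opening: 0.022
```

```bash
python3 -m pendant '[[[0,-0.1,0.2,0,0,0,0],[0,0,0.2,0,0,0,0],[0,0,0,0,0,0,0]]]'
python3 -m pendant '[[[0,0,0.15,0,0,0,0],[0,0,0,0,0,0,0]]]'
```

```text
time: 7.43
ee_pos: [0.5022, 0.0746, 0.1052]
tcp_rot: [179.8, -0.1, 89.7]
wrist_force: [-0.1, 0.8, -0.9]
opening: 0.0228
time: 7.6
ee_pos: [0.5023, 0.0747, 0.1038]
tcp_rot: [179.8, -0.2, 89.7]
wrist_force: [1.1, -0.5, -0.6]
opening: 0.0221
```

```bash
python3 -m pendant '[[[0,0,0.1,0,0,0,0],[0,0,0,0,0,0,0]]]'
python3 -m pendant '[[[0,0,0.1,0,0,0,0],[0,0,0,0,0,0,0]]]'
python3 -m pendant '[[[0,0,0.1,0,0,0,0],[0,0,0,0,0,0,0]]]'
```

```text
time: 7.77
ee_pos: [0.5026, 0.0748, 0.1035]
tcp_rot: [179.7, -0.2, 89.7]
wrist_force: [-0.9, -0.7, 0.5]
opening: 0.0227
time: 7.93
ee_pos: [0.5027, 0.0749, 0.1036]
tcp_rot: [179.6, -0.2, 89.7]
wrist_force: [-1.2, -0.2, 0.7]
opening: 0.0226
time: 8.1
ee_pos: [0.5029, 0.0749, 0.1035]
tcp_rot: [179.6, -0.2, 89.7]
wrist_force: [-1.8, -0.1, 0.8]
opening: 0.0227
```

```bash
python3 -m pendant '[[[0,0,0.3,0,0,0,0],[0,0,0,0,0,0,0]]]'
```

```text
time: 8.27
ee_pos: [0.5033, 0.075, 0.1041]
tcp_rot: [179.4, -0.2, 89.7]
wrist_force: [-0.4, 0.2, -2.1]
opening: 0.0223
```

Descent stops at TCP z≈0.1035, exactly the predicted seated height. I release.

```bash
python3 -m pendant '[[[0,0,0,0,0,0,45],[0,0,0,0,0,0,45],[0,0,0,0,0,0,45],[0,0,0,0,0,0,45],[0,0,0,0,0,0,45]]]'
python3 -m pendant '[[[0,0,-1,0,0,0,45],[0,0,-3,0,0,0,45],[0,0,-3,0,0,0,45],[0,0,-3,0,0,0,45],[0,0,0,0,0,0,45]]]'
python3 chk.py 5
```

```text
time: 8.68
ee_pos: [0.5036, 0.075, 0.1033]
tcp_rot: [179.4, -0.2, 89.7]
wrist_force: [0.1, 0.5, -0.2]
opening: 0.0388
time: 9.1
ee_pos: [0.5005, 0.0743, 0.2065]
tcp_rot: [179.7, -0.2, 89.7]
wrist_force: [0.2, -0.1, 1.2]
opening: 0.0387
scene lid_knob [211.4 147.1] 0.96 [ 0.4593 -0.1481  0.13  ]
scene lid_knob [119.9 196.7] 0.85 [ 0.6451 -0.3319  0.13  ]
scene lid_knob [279.7 194.3] 0.74 [0.6218 0.0282 0.13  ]
scene lid_knob [300.7 167.6] 0.69 [0.5287 0.077  0.13  ]
scene lid_knob [170.  150.5] 0.68 [ 0.477  -0.2512  0.13  ]
scene lid_knob [177.5 264.8] 0.67 [ 0.8238 -0.166   0.13  ]
scene hopper_rim [298.3 172.6] 0.64 [0.5022 0.0739 0.09  ]
side lid_knob [342.9 158.1] 0.85 [ 0.3624 -0.1349  0.13  ]
side lid_knob [345.5 181.1] 0.79 [ 0.3452 -0.0165  0.13  ]
side lid_knob [276.3 198.2] 0.78 [0.5034 0.0985 0.13  ]
side lid_knob [292.1 144.3] 0.44 [ 0.5196 -0.1851  0.13  ]
side lid_knob [231.  168.3] 0.33 [ 0.6572 -0.0105  0.13  ]
side hopper_rim [279.8 205.4] 0.87 [0.4999 0.0733 0.09  ]
lid_knob (array([0.5088, 0.0779, 0.1137]), [np.float64(0.0009752462984894704), np.float64(0.0009752462984895123)])
hopper_rim (array([0.5005, 0.0735, 0.0893]), [np.float64(0.0008353338557922843), np.float64(0.0008353338557922054)])
[0.4985 0.074  0.1991]
```

View pics/c5.png

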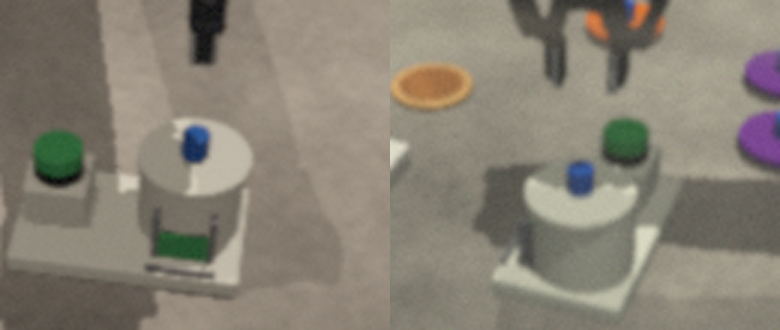

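The lid is seated level and is free of the fingers, with its knob at (195,143) and (580,178) in the crop. Next the key: shut the fingers and move over (0.487, −0.041).

```bash
python3 -m pendant '[[[-2.5,0,0,0,0,0,0],[-3,0,0,0,0,0,0],[-3,0,0,0,0,0,0],[-2.5,0,0,0,0,0,0],[0,0,0,0,0,0,0]]]'
python3 -m pendant '[[[0,0,0,0,0,0,0],[0,0,0,0,0,0,0],[0,0,0,0,0,0,0],[0,0,0,0,0,0,0]]]'
```

```text
time: 9.82
ee_pos: [0.4959, -0.0385, 0.1936]
tcp_rot: [-179.3, -0.1, 90.0]
wrist_force: [0.5, -0.1, -0.2]
opening: -0.0001
time: 10.15
ee_pos: [0.4948, -0.0382, 0.1912]
tcp_rot: [-179.1, -0.2, 89.9]
wrist_force: [-0.2, 0.1, 1.1]
opening: 0.0002
```

```bash
python3 -m pendant '[[[-0.3,-0.8,2.5,-0.016,0,0,0],[0,0,2.5,0,0,0,0],[0,0,2,0,0,0,0],[0,0,0,0,0,0,0]]]'
python3 -m pendant '[[[0,0,0,0,0,0,0]]]'
```

```text
time: 10.48
ee_pos: [0.4873, -0.0378, 0.12]
tcp_rot: [179.8, -0.2, 90.2]
wrist_force: [-0.3, -0.2, -0.9]
opening: -0.0002
time: 10.57
ee_pos: [0.487, -0.0371, 0.1201]
tcp_rot: [179.8, -0.2, 90.3]
wrist_force: [-0.8, -0.4, 0.9]
opening: 0.0003
```

```bash
python3 -m pendant '[[[-0.4,0,1.2,0,0,0,0],[0,0,1.2,0,0,0,0],[0,0,0,0,0,0,0]]]'
python3 -m pendant '[[[0,0,0.4,0,0,0,0],[0,0,0,0,0,0,0]]]'
```

```text
time: 10.82
ee_pos: [0.4886, -0.0405, 0.0969]
tcp_rot: [179.6, -0.2, 90.4]
wrist_force: [-1.8, 0.1, 0.1]
opening: -0.0001
time: 10.98
ee_pos: [0.4889, -0.0405, 0.0927]
tcp_rot: [179.6, -0.2, 90.4]
wrist_force: [0.8, 0.5, 0.2]
opening: 0.0001
```

```bash
python3 - <<'E'
from h import *
for i in range(3):
    o=bot.get_obs(); print(o['ee_pos'],o['wrist_force']); bot.camera('side')
E
```

```text
[ 0.48890389 -0.0405277   0.09271035] [0.83746644 0.54613437 0.24415637]
[ 0.48916638 -0.0405439   0.09334577] [-0.28287583  0.59695863  0.31423326]
[ 0.48927935 -0.04054667  0.09365405] [ 0.93377249 -0.65662031 -0.12463374]
```

```bash
python3 -m pendant '[[[0,-0.2,0.4,0,0,0,0],[0,0,0,0,0,0,0]]]'
python3 -m pendant '[[[0,0,0.3,0,0,0,0],[0,0,0,0,0,0,0]]]'
python3 -m pendant '[[[0,0,0.3,0,0,0,0],[0,0,0,0,0,0,0]]]'
```

```text
time: 11.3
ee_pos: [0.4877, -0.0406, 0.0903]
tcp_rot: [179.5, -0.1, 90.4]
wrist_force: [-0.2, -0.3, 0.1]
opening: 0.0
time: 11.47
ee_pos: [0.488, -0.0407, 0.0875]
tcp_rot: [179.4, -0.1, 90.4]
wrist_force: [-0.7, 0.6, 1.5]
opening: 0.0001
time: 11.63
ee_pos: [0.4882, -0.0407, 0.0848]
tcp_rot: [179.4, -0.1, 90.4]
wrist_force: [-0.9, 0.9, 1.9]
opening: 0.0004
```

```bash
python3 -m pendant '[[[0,-0.1,0.3,0,0,0,0],[0,0,0,0,0,0,0]]]'
python3 -m pendant '[[[0,0,0.3,0,0,0,0],[0,0,0,0,0,0,0]]]'
python3 -m pendant '[[[0,0,0.2,0,0,0,0],[0,0,0,0,0,0,0]]]'
cat > f.py <<'E'
from h import *
Z=[];F=[]
for i in range(10):
    o=bot.get_obs(); Z.append(o['ee_pos']); F.append(o['wrist_force']); bot.camera('side')
print(np.round(np.mean(Z,0),4),np.round(np.std(Z,0),4),np.round(np.mean(F,0),2),o['time'],o['tcp_rot'])
E
python3 f.py
```

```text
time: 11.8
ee_pos: [0.488, -0.0407, 0.0822]
tcp_rot: [179.2, -0.1, 90.4]
wrist_force: [-1.6, 0.0, 3.4]
opening: 0.0
time: 11.97
ee_pos: [0.488, -0.0407, 0.0793]
tcp_rot: [179.2, -0.1, 90.4]
wrist_force: [-0.8, -0.0, 4.4]
opening: 0.0001
time: 12.13
ee_pos: [0.4881, -0.0407, 0.0774]
tcp_rot: [179.2, -0.1, 90.4]
wrist_force: [-0.9, 0.7, 5.6]
opening: -0.0002
[ 0.4881 -0.0407  0.0777] [0.     0.     0.0001] [-0.88  0.09  5.03] 12.5833 [ 1.79199385e+02 -1.23753544e-01  9.03569698e+01]
```

Height gives 10.3 mm of travel and force (5.0 N) gives 10.4 mm, so they agree. About 1.7 mm more.

```bash
python3 -m pendant '[[[0,0,0.2,0,0,0,0],[0,0,0,0,0,0,0],[0,0,0,0,0,0,0]]]'
python3 f.py; python3 - <<'E'
from h import *
a=[]
for n,x,y in(('scene',235,145),('side',255,165)):
    save(n,n+'6.png'); a.append(cv2.resize(cv2.imread('pics/%s6.png'%n)[y:y+80,x:x+65],None,fx=6,fy=6,interpolation=cv2.INTER_CUBIC))
cv2.imwrite('pics/c6.png',np.hstack(a))
E
```

```text
time: 12.88
ee_pos: [0.4881, -0.0407, 0.0759]
tcp_rot: [179.2, -0.1, 90.4]
wrist_force: [-1.4, 0.2, 5.8]
opening: 0.0002
[ 0.4881 -0.0407  0.076 ] [0. 0. 0.] [-1.26  0.21  5.84] 13.3333 [ 1.79192962e+02 -1.21352474e-01  9.03555467e+01]
```

View pics/c6.png

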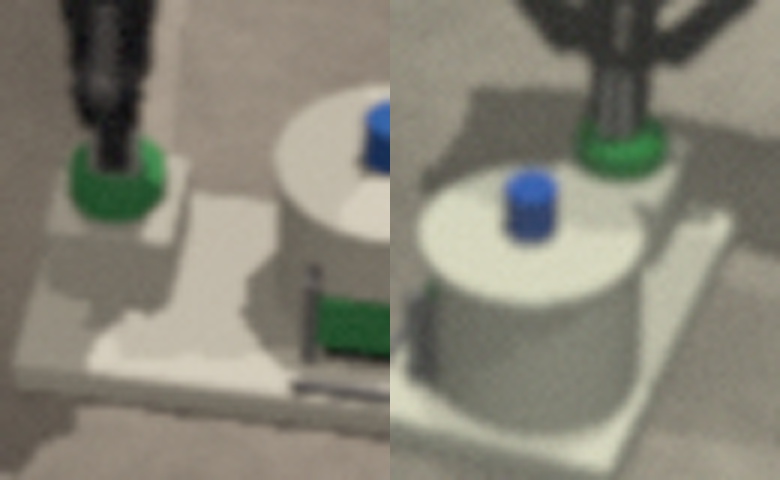

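The black half has just vanished (key at (115,180) in the left crop) and only green stands proud. TCP z is 0.0760 at 5.8 N, the gate is raised, and the lid is still level on the hopper. Handing in.

```bash
python3 -c "
from workcell import bot
print(bot.job_done()); o=bot.get_obs(); print(o['time'],o['ee_pos'],o['wrist_force'])"
```

```text
the job is handed in; nothing more can be done
None
the job is handed in; nothing more can be done
```

The job is done and handed in at about 13.4 s of the 51 s allowed. The white lid is on the hopper, and the shut fingers are still holding the key at half press.

- **Lid:** I took it by the blue knob and lowered it into the hopper. Descent stopped at a TCP height of 0.1035 m, the height predicted for fully home, and I let go there. Pictures from the scene and side cameras afterwards show it level and centred. The networks put the knob at z ≈ 0.114 m, against 0.110 m expected, and about 6 mm off in x. I took that as network scatter, because the pictures and the arm's own position agreed with a seated lid.
- **Key:** The fingers rest at TCP height 0.0760 m, which is 12.0 mm of travel, and the readings were steady. The mean force was 5.8 N, which would mean about 13 mm by the spring figures, so the two differ by about 1 mm. The last picture shows only green above the housing. The key never went near its stop.
- **Other things:** I did not go near the roller, vial, tin, coaster or the orange and purple lids. I did not measure their positions again at the end.

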